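# Sort out the stray bolt and tip the nuts from the tray into the tub

## Robot

A 6-joint arm with a two-finger parallel gripper is mounted at the origin on the work surface. World frame = base frame: x ahead of the robot, y to its left, z up, the work surface at z = 0. Lengths are in m, angles in rad, forces in N, time in s.
With the tool pointing down it reaches from about 0.275 to 0.725 m from the base axis. Payload 15.9 kg.
Tool frame: the origin (TCP) lies at the very end of the fingers, on their centre line; the grasp point (between the pads) lies 19 mm behind it (ctrl.grip_point_offset is the distance from the TCP to the grasp point, in m); z points along the fingers, y is the line along which they close (so a half turn about z gives the same grasp; the last joint's range is limited). The gripper opens to 85 mm and grips with 20 to 120 N. Pads are 22 mm wide; open, the fingers measure 114 mm over their backs; the gripper's body (76 mm by 85 mm) begins 54 mm behind the grasp point. The pads swing forward as they close: fully open they stand 13 mm farther back than shut.
Start: joints at [1.262, 0.213, -0.034, 1.323, 0, 1.571], TCP at [0.152, 0.476, 0.231] pointing down, gripper open.
Joint ranges: [-2.98, 2.98], [-0.74, 1.72], [-1.14, 1.35], [-2.1, 2.04], [-1.57, 1.44], [-3.14, 3.14]. Speed limits (rad/s): [1.89, 1.89, 2.39, 2.57, 3.14, 3.14].

## Interface

Orientations are given as a unit quaternion [w, x, y, z].
In Python, from bench import ctrl gives the robot as it stands. The module is installed in compiled form; this text tells all that it offers.
- The arm moves only by the tool play_rows, never from a script. Its argument "deltas" is a list of rows, each an object with "delta_pos": the shift along the tool's x, y, z in units of 0.5 m (1.0 is 0.5 m), a list of three; "turn": the turn, a rotation vector about the tool's x, y, z in units of 2 rad (1.0 is 2 rad), a list of three; "gripper": the opening, from 0 (shut) to 1 (fully open). In form: [{"delta_pos": [dx, dy, dz], "turn": [rx, ry, rz], "gripper": gripper}, ...]. A call has 1 to 8 rows; each row is the pose to reach, as a shift and turn from the pose commanded when the call began, along the tool's axes at that moment; what a row does not reach only later rows make up. A row lasts 1/10 s, in which the tool goes at most 50 mm and 8.59 degrees, less where a joint would pass 70% of its speed; a pose out of reach is approached as far as the arm can. A call with a number of a shift or a turn outside -1 to 1 is refused whole. A call with a gripper value outside its range is refused whole. The fingers move at their own pace and stop on an object; "force" is the grip in N (left out, the last holds). Time passes only in rows, so rows that repeat a pose let the fingers close. It gives the time, the measured TCP pose, the force, the opening and the grip force at its end, in the units of the state.
- ctrl.read_state(): the state, without advancing time (a new reading comes with each control period).
- ctrl.read_camera(name): name is "side" or "top" or "wrist"; returns a dict with "img" (400x640x3 uint8, blue, green, red), "z_map" (400x640 float32, m along the optical axis (not along the pixel's ray), 0 where there is no reading), "camera_matrix" (3x3 intrinsics, pixels), "R" (3x3) and "t" (3): a world point X has camera coordinates R X + t; the wrist camera has in their place "hand_eye" (4x4, takes a point from camera to tool coordinates, whose origin is the TCP and whose axes are the flange's). Camera axes: x right, y down, z forward; pixel columns grow to the right and rows downward; lengths in m; the calibration is good to about 2 mm. The wrist camera is an equidistant fisheye: a pixel r from the principal point sees the ray r / f radians off the axis. A picture is of the moment at which its call begins: read the wrist's pose just before it.
- ctrl.hand_in(): hands the job in; it is judged then, once.
The state is a dict: "time": time; "q": joint angles; "joint_velocities": joint speeds; "tau": joint torques, N m; "tcp_pos": TCP position; "eef_rot": TCP orientation; "force": force on the tool from outside, world axes, zero at the start; "torque": the same for the moment, N m; "gripper_width": finger opening in m; "grip_force": force on a finger pad.
Only numpy, scipy, OpenCV 4.12 (cv2) and the standard library are available. Lean on these libraries where they do the work, as an engineer would, in place of code of your own. Each camera call takes 0.05 s, during which the arm holds its last target. There are 200 camera calls.

## Task

Take the one bolt out of the metal sorting tray and leave it in the small cardboard box. Then carry the tray level to the white tub, whose height you must feel for or see, rest its lip gently on the tub's rim (lightly, not pressing it down), and only from there tip the tray, keeping its lip over the mouth, until all five nuts have slid into the tub. Set the empty tray back flat on its black mat, let go, and leave the cup, the funnel and the screwdriver alone.

Things in the scene. Friction and masses are not known exactly. Their poses are not given: they have to be found in the camera images.
- tray: Open aluminium sorting tray, 0.14-0.24 kg empty, level on the mat at the start. Origin: centre of its underside; z up; spans x -80 to +80, y -60 to +60 mm; floor 3 mm thick; side and rear walls 25 mm high, 3 mm thick. From x = +20 the sides draw in to the open mouth at x = +80, 76 mm wide, no wall across it. Behind it an upright handle blade: 14 mm thick (y), x -136 to -80, z 12 to 62 mm.
- tray_grip (a point): The point to grip on the tray's handle blade: in the tray's frame at x = -114 mm, y = 0, z = 42 mm; axes as the tray's (the blade is 14 mm thick along y).
- tray_lip (a point): Middle of the tray's open front lip, underside of the floor: in the tray's frame x = +80 mm, y = 0, z = 0.
- mat: Black rubber mat fixed on the table, 300 x 180 x 3 mm, its x axis along the 300 mm side; origin at the centre of its underside. The tray's place: at the start the tray's origin lies about 30 mm to +x of the mat's centre, with their x axes within 6 degrees.
- bolt: Hexagon bolt of bare steel, standing on its head among the nuts in the tray, 70 mm tall in all: head 24 mm across flats and 10 mm high, shank 16 mm in diameter and 60 mm long; 110 g. Origin: centre of the outer face of its head (the underside while it stands), z axis along the shank.
- stand: Fixed stand with a telescopic post that carries, centred over its grey foot (116 mm wide), the white round open tub. Tub: 75 mm high, outer radius 60 mm at its bottom and 66 mm at the rim, wall 4 mm, floor 5 mm. Its height differs each time and is not in the readings: rim 105 to 150 mm above the table. Origin: centre of the underside of the foot.
- box: Small open cardboard box fixed on the table, outside 120 x 120 mm, 45 mm high, wall and floor 5 mm. Origin: centre of its underside.
- cup: Bystander: white plastic cup, rim radius 38 mm, 95 mm high. Origin: centre of its underside.
- funnel: Bystander: grey plastic funnel standing mouth down, 120 mm wide, 110 mm high. Origin: centre of its underside.
- screwdriver: Bystander: screwdriver with a black handle, lying on the table. Origin: under its middle.
- nut1: One of five equal hexagon nuts of bare steel, lying flat in the tray: 24 mm across flats, 13 mm high, 27 to 44 g. Origin: centre of its underside.
- nut2: One of five equal hexagon nuts of bare steel, lying flat in the tray: 24 mm across flats, 13 mm high, 27 to 44 g. Origin: centre of its underside.
- nut3: One of five equal hexagon nuts of bare steel, lying flat in the tray: 24 mm across flats, 13 mm high, 27 to 44 g. Origin: centre of its underside.
- nut4: One of five equal hexagon nuts of bare steel, lying flat in the tray: 24 mm across flats, 13 mm high, 27 to 44 g. Origin: centre of its underside.
- nut5: One of five equal hexagon nuts of bare steel, lying flat in the tray: 24 mm across flats, 13 mm high, 27 to 44 g. Origin: centre of its underside.
Things that resemble listed ones, but are neither listed nor needed, are in the scene too. Of the things that look like the tray, the larger one is meant.

How it is judged:
By the outcome, as a careful person would: the job done as asked, in the order asked, and still so for the second after the job is handed in, with the robot touching nothing.
It also fails if it takes over 72 s, if anything falls off the work surface, if the arm or the gripper's body presses on something with over 40 N, if the wrist force passes 120 N, or if a joint passes its speed limit or range.

## Working session

There is one attempt and no reset: what is moved stays moved. The work goes in short steps, Python scripts to look and compute and a tool call to move; the robot and the scene stay as the last step left them, time stands still between calls to the robot, and variables do not carry over. Pictures are saved under pics/ and viewed, at most 10 in all, crops included, and the job is handed in when it is done.

Besides the shell and the picture viewer there is one more tool, called after "Request:" in YAML: its name, and indented under it one key for each argument. play_rows: Moves the arm, as the interface text tells. Shifts and turns lie within -1 to 1; 1 stands for 0.5 m of shift or 2 rad of turn. Its arguments: {"type":"object","properties":{"deltas":{"type":"array","items":{"type":"object","properties":{"delta_pos":{"type":"array","items":{"type":"number","minimum":-1,"maximum":1}},"turn":{"type":"array","items":{"type":"number","minimum":-1,"maximum":1}},"gripper":{"type":"number"}}}},"force":{"type":"number"}},"required":["deltas"]}

```bash
mkdir -p pics; cat > h.py <<'E'
import numpy as np, cv2
from bench import ctrl
from scipy.spatial.transform import Rotation as Ro
def cam(n):
    c=ctrl.read_camera(n); return c
def world(c):
    K=c["camera_matrix"];z=c["z_map"];v,u=np.mgrid[0:400,0:640]
    P=np.stack([(u-K[0,2])/K[0,0]*z,(v-K[1,2])/K[1,1]*z,z],-1)
    W=(P-c["t"])@c["R"]; W[z==0]=np.nan; return W
def rot(s): q=s["eef_rot"]; return Ro.from_quat([q[1],q[2],q[3],q[0]])
E
python3 - <<'E'
from h import *
s=ctrl.read_state();print({k:np.round(v,3) for k,v in s.items()})
print(rot(s).as_matrix().round(3))
for n in("top","side"):
    c=cam(n);cv2.imwrite(f"pics/{n}0.png",c["img"]);np.savez(f"{n}0.npz",**c)
    print(n,c["camera_matrix"].round(1),(-c["R"].T@c["t"]).round(3))
    W=world(c);print(np.nanmin(W.reshape(-1,3),0),np.nanmax(W.reshape(-1,3),0))
E
```

```text
{'time': np.float64(0.0), 'q': array([ 1.262,  0.213, -0.035,  1.324, -0.   ,  1.571]), 'joint_velocities': array([ 0.   , -0.   ,  0.001, -0.001,  0.001,  0.   ]), 'tau': array([ 1.0000e-03, -6.8616e+01,  4.8712e+01,  1.8000e-02,  0.0000e+00,
       -0.0000e+00]), 'tcp_pos': array([0.152, 0.476, 0.231]), 'eef_rot': array([-0.   ,  0.154,  0.988, -0.001]), 'force': array([-0.095,  0.443,  0.126]), 'torque': array([-0.036,  0.003, -0.012]), 'grip_force': np.float64(0.0), 'gripper_width': np.float64(0.085)}
[[-0.953  0.304 -0.   ]
 [ 0.304  0.953 -0.001]
 [-0.    -0.001 -1.   ]]
top [[384.9   0.  318.6]
 [  0.  384.9 202.3]
 [  0.    0.    1. ]] [ 2.780e-01 -1.000e-03  1.101e+00]
[-0.22316619 -1.79166025 -0.77173713] [1.79260452 1.70662079 0.69355359]
side [[432.1   0.  321. ]
 [  0.  432.1 194.8]
 [  0.    0.    1. ]] [-0.011 -0.489  0.716]
[-0.15994499 -0.60667323 -0.7424035 ] [1.82407407 2.26556593 0.62155346]
```

View pics/top0.png

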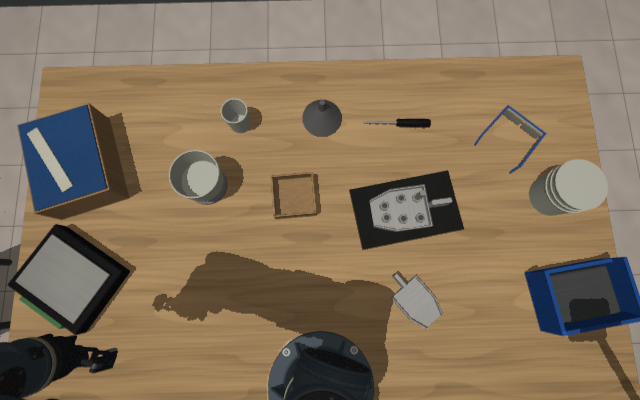

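View pics/side0.png

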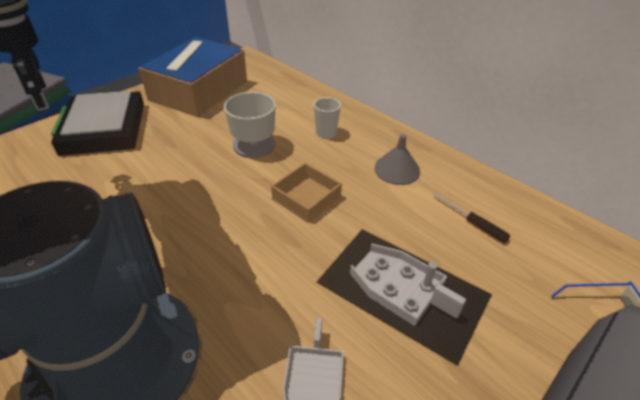

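Top view: large tray on the black mat at (405,210), with its handle at (440,202) and mouth to the left. A smaller, empty tray lies at (415,298), off the mat. The tub is at (200,177), the box at (296,195), the cup at (235,112), the funnel at (322,118) and the screwdriver at (400,123). The meant tray is the larger one on the mat, holding nuts. In the side view the tall shank at (430,272) is the bolt.

```bash
python3 - <<'E'
from h import *
t=dict(np.load("top0.npz"));W=world(t);g=t["img"].astype(int);hsv=cv2.cvtColor(t["img"],cv2.COLOR_BGR2HSV)
cv2.imwrite("pics/crop.png",cv2.resize(t["img"][155:260,335:475],None,fx=5,fy=5,interpolation=cv2.INTER_CUBIC))
def reg(u0,v0,u1,v1):
    m=np.zeros((400,640),bool);m[v0:v1,u0:u1]=1;return m
def ray(u,v,z,c=t):
    K=c["camera_matrix"];d=c["R"].T@np.array([(u-K[0,2])/K[0,0],(v-K[1,2])/K[1,1],1]);o=-c["R"].T@c["t"];return o+d*(z-o[2])/d[2]
# mat
m=reg(335,155,475,260)
mm=((hsv[...,2]<70)&m).astype(np.uint8)
cn=max(cv2.findContours(mm,0,2)[0],key=cv2.contourArea);hull=cv2.convexHull(cn);b=cv2.boxPoints(cv2.minAreaRect(hull))
p=np.array([ray(*x,0.003) for x in b]);print("mat",p.round(4),p.mean(0).round(4),np.linalg.norm(np.diff(p,axis=0),axis=1))
# heights in mat area
Z=W[...,2]
h=m&(Z>0.035);print("high pts (>35mm)")
n,l,st,ce=cv2.connectedComponentsWithStats(h.astype(np.uint8))
for i in range(1,n):
    q=W[l==i];print(st[i],ce[i].round(1),q.mean(0).round(4),q.max(0).round(4))
# tub
m=reg(150,135,245,220)&(Z>0.09);q=W[m];print("tub z pct",np.percentile(q[:,2],[50,80,90,95,99]))
zr=np.percentile(q[:,2],95)
r=m&(Z>zr-0.015);cn=np.argwhere(r)[:,::-1].astype(np.float32);e=cv2.fitEllipse(cv2.convexHull(cn));print("rim",e)
for z in(zr,):
    c0=ray(*e[0],z);print("rim c",c0,"rad",np.linalg.norm(ray(e[0][0]+e[1][0]/2,e[0][1],z)-c0),np.linalg.norm(ray(e[0][0]+e[1][1]/2,e[0][1],z)-c0))
# box
m=reg(255,155,335,235)&(Z>0.03)
b=cv2.boxPoints(cv2.minAreaRect(np.argwhere(m)[:,::-1].astype(np.float32)));p=np.array([ray(*x,0.045) for x in b]);print("box",p.round(3),p.mean(0).round(4),np.percentile(Z[m],[50,90]))
for n,r in dict(cup=(215,92,255,135),fun=(300,92,345,140),scr=(355,112,435,132),tab=(335,230,345,260)).items():
    k=reg(*r)&(Z>0.012);q=W[k]
    if len(q):print(n,q.mean(0).round(3),q.min(0).round(3),q.max(0).round(3))
print("table z",np.nanmedian(Z[150:165,260:340]))
E
```

```text
mat [[ 0.533  -0.0962  0.003 ]
 [ 0.5875 -0.4006  0.003 ]
 [ 0.409  -0.4185  0.003 ]
 [ 0.358  -0.1231  0.003 ]] [ 0.4719 -0.2596  0.003 ] [0.30932971 0.17937456 0.29982612]
high pts (>35mm)
[416 190   9   9  51] [420.1 194.3] [ 0.4999 -0.2855  0.0639] [ 0.5096 -0.2799  0.0794]
[429 198  23   9 140] [440.  201.9] [ 0.4782 -0.34    0.0594] [ 0.4883 -0.3141  0.0686]
tub z pct [0.11800128 0.12902045 0.13070903 0.13171402 0.13351919]
rim ((193.75942993164062, 174.12147521972656), (48.67695236206055, 51.18903350830078), 75.26686096191406)
rim c [0.55382678 0.31838867 0.13171402] rad 0.06341165746254145 0.06668405786745031
box [[0.569 0.132 0.045]
 [0.578 0.01  0.045]
 [0.456 0.002 0.045]
 [0.448 0.121 0.045]] [0.5128 0.0665 0.045 ] [0.04318766 0.04616574]
cup [0.749 0.229 0.062] [0.708 0.189 0.012] [0.783 0.265 0.099]
fun [ 0.745 -0.02   0.041] [ 0.702 -0.076  0.012] [0.812 0.035 0.114]
scr [ 0.73  -0.276  0.021] [ 0.717 -0.344  0.012] [ 0.742 -0.144  0.031]
table z -0.0005020052886475334
```

View pics/crop.png

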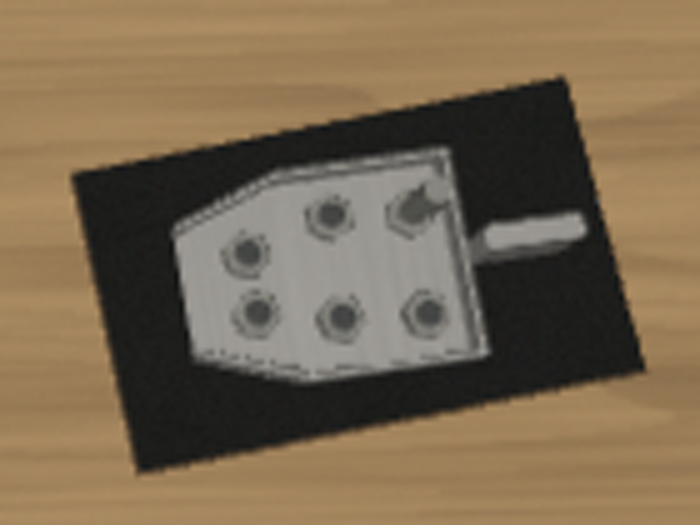

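Crop: five nuts with dark holes, and the bolt's shank at crop (437,190), next to the rear wall. This is the meant tray, with its mouth facing left (+y). Next I refine the tray, bolt and tub.

```bash
cat >> h.py <<'E'
def ray(c,u,v,z):
    K=c["camera_matrix"];d=c["R"].T@np.array([(u-K[0,2])/K[0,0],(v-K[1,2])/K[1,1],1]);o=-c["R"].T@c["t"];return o+d*(z-o[2])/d[2]
def down(ang,tilt=0): # tool x at ang (deg) in world, pointing down, then tray mouth-down tilt (deg)
    a=np.radians(ang);x=np.array([np.cos(a),np.sin(a),0]);z=np.array([0,0,-1.])
    return Ro.from_matrix(np.stack([x,np.cross(z,x),z],1))*Ro.from_rotvec([0,-np.radians(tilt),0])
def go(p,R,s=None):
    s=s or ctrl.read_state();R0=rot(s);d=R0.inv().apply(np.array(p)-s["tcp_pos"])/0.5;r=(R0.inv()*R).as_rotvec()/2
    print("delta",d.round(4),"turn",r.round(4),"rows",np.linalg.norm(d)*10,np.degrees(np.linalg.norm(r)*2)/8.59)
E
python3 - <<'E'
from h import *
t=dict(np.load("top0.npz"));S=dict(np.load("side0.npz"));W=world(t);Z=W[...,2];hsv=cv2.cvtColor(t["img"],cv2.COLOR_BGR2HSV)
m=np.zeros((400,640),np.uint8);m[155:260,335:475]=1
# bright tray incl blade (not black, not wood: low saturation)
tm=((hsv[...,2]>75)&(hsv[...,1]<60)).astype(np.uint8)*m
cn=max(cv2.findContours(tm,0,2)[0],key=cv2.contourArea);print("tray area",cv2.contourArea(cn))
# blade: line through mask blade cols 431..452
bl=np.argwhere((tm>0)&(np.arange(640)[None]>433)&(Z>0.045))[:,::-1]
P=np.array([ray(t,u,v,0.065)[:2] for u,v in bl]);c=P.mean(0);vx=np.linalg.svd(P-c)[2][0];vx*=np.sign(vx[1]);pr=(P-c)@vx
print("blade c",c,"dir deg",np.degrees(np.arctan2(vx[1],vx[0])),"extent",pr.min(),pr.max(), "end", c+vx*pr.min())
# mouth front edge and floor outline: crop corners
for n,(u,v),z in [("m1",(175,235),.006),("m2",(195,358),.006),("r1",(448,148),.028),("r2",(489,353),.028),("b0",(487,238),.065),("b1",(585,224),.065),("bolttop",(438,191),.076),("bolthead",(406,212),.016)]:
    print(n,ray(t,335+u/5,155+v/5,z).round(4))
# side: bolt top, tub rim
Ws=world(S);Zs=Ws[...,2]
k=np.zeros((400,640),bool);k[250:300,410:445]=1;q=Ws[k&(Zs>0.06)];print("side bolt",q.mean(0),len(q),q.max(0))
k[:]=0;k[80:150,215:285]=1;k&=(Zs>0.1);print("side rim z",np.percentile(Zs[k],[50,80,90,95,99]))
k&=Zs>np.percentile(Zs[k],95)-.02;e=cv2.fitEllipse(cv2.convexHull(np.argwhere(k)[:,::-1].astype(np.float32)));print(e,[ray(S,*e[0],z).round(4) for z in(.125,.13,.135)])
cv2.imwrite("pics/tubs.png",cv2.resize(S["img"][85:165,210:290],None,fx=7,fy=7,interpolation=cv2.INTER_CUBIC))
go([.49,-.25,.25],down(100))
E
```

```text
tray area 2351.5
blade c [ 0.47899777 -0.34393   ] dir deg 99.71770695619377 extent -0.0257149985849599 0.024317655726041693 end [ 0.48333831 -0.36927602]
m1 [ 0.4932 -0.1545  0.006 ]
m2 [ 0.4211 -0.1623  0.006 ]
r1 [ 0.5358 -0.3105  0.028 ]
r2 [ 0.417  -0.3242  0.028 ]
b0 [ 0.4756 -0.3172  0.065 ]
b1 [ 0.4821 -0.3716  0.065 ]
bolttop [ 0.5003 -0.2893  0.076 ]
bolthead [ 0.5014 -0.2868  0.016 ]
side bolt [ 0.49109678 -0.30666899  0.06838684] 153 [ 0.51171441 -0.28336641  0.07795944]
side rim z [0.11752297 0.12725396 0.12967909 0.13060803 0.1319843 ]
((250.4169158935547, 107.83098602294922), (34.123008728027344, 52.77467727661133), 87.51471710205078) [array([0.5536, 0.3105, 0.125 ]), array([0.5489, 0.3038, 0.13  ]), array([0.5441, 0.297 , 0.135 ])]
delta [-1.0856 -1.178  -0.0371] turn [-5.000e-04  3.000e-04  5.437e-01] rows 16.023394049085404 7.253555075968353
```

```bash
python3 - <<'E'
from h import *
go([.5005,-.288,.17],down(97))
E
```

```text
delta [-1.1287 -1.2438  0.123 ] turn [-5.000e-04  3.000e-04  5.699e-01] rows 16.840981694595982 7.6027982195127635
```

Request:
play_rows:
  deltas:
    - {"delta_pos": [-0.5,-0.6,0.02],"turn": [0,0,0.57],"gripper": 1}
    - {"delta_pos": [-0.56,-0.62,0.02],"turn": [0,0,0.57],"gripper": 1}
    - {"delta_pos": [-0.56,-0.62,0.02],"turn": [0,0,0.57],"gripper": 1}
    - {"delta_pos": [-0.56,-0.62,0.02],"turn": [0,0,0.57],"gripper": 1}
    - {"delta_pos": [-0.56,-0.62,0.02],"turn": [0,0,0.57],"gripper": 1}
    - {"delta_pos": [-0.56,-0.62,0.02],"turn": [0,0,0.57],"gripper": 1}
    - {"delta_pos": [-0.56,-0.62,0.02],"turn": [0,0,0.57],"gripper": 1}
    - {"delta_pos": [-0.56,-0.62,0.02],"turn": [0,0,0.57],"gripper": 1}

```text
time: 0.9
tcp_pos: [0.3125, 0.1217, 0.222]
eef_rot: [0.0, 0.66, 0.751, 0.0]
force: [1.4, 1.2, -0.1]
gripper_width: 0.0853
grip_force: 0.0
```

```bash
python3 - <<'E'
from h import *
s=ctrl.read_state();print(s["time"],s["tcp_pos"].round(3),s["q"].round(2))
go([.5005,-.288,.17],down(97))
E
```

```text
0.9 [0.313 0.122 0.222] [ 0.37 -0.12 -0.41  1.28 -0.    1.81]
delta [-0.8609  0.2674  0.1041] turn [ 0.0002 -0.      0.0034] rows 9.074667846505685 0.04491754324455533
```

Request:
play_rows:
  deltas:
    - {"delta_pos": [-0.861,0.267,0.104],"turn": [0,0,0.003],"gripper": 1}
    - {"delta_pos": [-0.861,0.267,0.104],"turn": [0,0,0.003],"gripper": 1}
    - {"delta_pos": [-0.861,0.267,0.104],"turn": [0,0,0.003],"gripper": 1}
    - {"delta_pos": [-0.861,0.267,0.104],"turn": [0,0,0.003],"gripper": 1}
    - {"delta_pos": [-0.861,0.267,0.104],"turn": [0,0,0.003],"gripper": 1}
    - {"delta_pos": [-0.861,0.267,0.104],"turn": [0,0,0.003],"gripper": 1}
    - {"delta_pos": [-0.861,0.267,0.104],"turn": [0,0,0.003],"gripper": 1}
    - {"delta_pos": [-0.861,0.267,0.104],"turn": [0,0,0.003],"gripper": 1}

```text
time: 1.7
tcp_pos: [0.4773, -0.233, 0.1763]
eef_rot: [-0.0, 0.661, 0.751, -0.0]
force: [1.7, 1.5, 0.5]
gripper_width: 0.086
grip_force: 0.0
```

Request:
play_rows:
  deltas:
    - {"delta_pos": [0,0,0],"turn": [0,0,0],"gripper": 0.7}
    - {"delta_pos": [0,0,0],"turn": [0,0,0],"gripper": 0.7}
    - {"delta_pos": [0,0,0],"turn": [0,0,0],"gripper": 0.7}

```text
time: 2.0
tcp_pos: [0.4767, -0.2301, 0.177]
eef_rot: [-0.0, 0.66, 0.751, 0.0]
force: [0.7, 0.4, 0.4]
gripper_width: 0.0599
grip_force: 0.0
```

```bash
python3 - <<'E'
from h import *
s=ctrl.read_state();print(s["time"],s["tcp_pos"].round(4),s["q"].round(2),s["gripper_width"])
c=ctrl.read_camera("wrist");np.savez("w1.npz",**c,p=s["tcp_pos"],R_=rot(s).as_matrix());cv2.imwrite("pics/w1.png",c["img"])
print(c["camera_matrix"],c["hand_eye"].round(3))
go([.5005,-.288,.17],down(97))
E
```

```text
2.0 [ 0.4767 -0.2301  0.177 ] [-0.45  0.29 -0.07  1.21  0.    0.99] 0.05988495302719852
[[309.70691629   0.         315.44994262]
 [  0.         309.70691629 192.9541104 ]
 [  0.           0.           1.        ]] [[-0.001 -0.961 -0.278  0.07 ]
 [ 1.    -0.001 -0.001  0.001]
 [ 0.001 -0.278  0.961 -0.143]
 [ 0.     0.     0.     1.   ]]
delta [-0.1214  0.032   0.0145] turn [ 0.0001 -0.      0.0035] rows 1.2633425416601773 0.04645703439502259
```

View pics/w1.png

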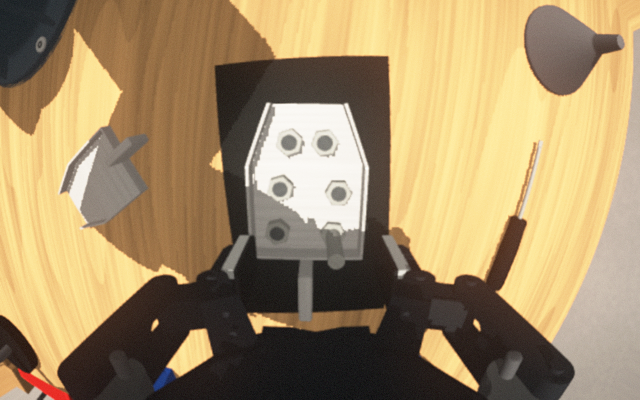

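The wrist view shows mouth corners at (266,104) and (348,104), rear corners at (251,261) and (364,259), the blade top from (305,262) to (305,318), and the bolt shank top at (336,264). I cast these pixels to world points.

```bash
cat >> h.py <<'E'
def wray(c,p,R,u,v,z):
    K=c["camera_matrix"];a=np.array([u-K[0,2],v-K[1,2]]);r=np.hypot(*a);th=r/K[0,0]
    d=np.array([*(a/r*np.sin(th)),np.cos(th)]);H=c["hand_eye"];o=p+R@H[:3,3];d=R@(H[:3,:3]@d);return o+d*(z-o[2])/d[2]
E
python3 - <<'E'
from h import *
c=dict(np.load("w1.npz"));f=lambda u,v,z:wray(c,c["p"],c["R_"],u,v,z).round(4)
for n,u,v,z in [("m1",266,104,.006),("m2",348,104,.006),("w1",246,167,.028),("w2",368,167,.028),("r1",252,261,.028),("r2",364,259,.028),("bl",305,262,.065),("blend",305,319,.065),("bolt",336,265,.076),("head",335,231,.016),("mat1",217,66,.003),("mat2",388,57,.003),("mat3",235,311,.003),("mat4",389,307,.003)]: print(n,f(u,v,z))
g=cv2.cvtColor(c["img"],cv2.COLOR_BGR2GRAY)
E
```

```text
m1 [ 0.4187 -0.1643  0.006 ]
m2 [ 0.5005 -0.1543  0.006 ]
w1 [ 0.4086 -0.2267  0.028 ]
w2 [ 0.5263 -0.2117  0.028 ]
r1 [ 0.4208 -0.3289  0.028 ]
r2 [ 0.5401 -0.3106  0.028 ]
bl [ 0.4767 -0.3012  0.065 ]
blend [ 0.4844 -0.3697  0.065 ]
bolt [ 0.5043 -0.2947  0.076 ]
head [ 0.5056 -0.2868  0.016 ]
mat1 [ 0.3614 -0.1285  0.003 ]
mat2 [ 0.5351 -0.0987  0.003 ]
mat3 [ 0.3965 -0.4233  0.003 ]
mat4 [ 0.5931 -0.3904  0.003 ]
```

```bash
python3 - <<'E'
from h import *
s=ctrl.read_state();print(s["time"])
go([.502,-.290,.12],down(97.2),s);go([.502,-.290,.044],down(97.2),s)
E
```

```text
2.05
delta [-0.1257  0.0344  0.1145] turn [ 0.0001 -0.      0.0017] rows 1.7350210585558832 0.023185549103938916
delta [-0.1257  0.0344  0.2665] turn [ 0.0001 -0.      0.0017] rows 2.966830052960143 0.023185549103938916
```

Request:
play_rows:
  deltas:
    - {"delta_pos": [-0.126,0.034,0.05],"turn": [0,0,0],"gripper": 0.7}
    - {"delta_pos": [-0.126,0.034,0.1],"turn": [0,0,0],"gripper": 0.7}
    - {"delta_pos": [-0.126,0.034,0.15],"turn": [0,0,0],"gripper": 0.7}
    - {"delta_pos": [-0.126,0.034,0.2],"turn": [0,0,0],"gripper": 0.7}
    - {"delta_pos": [-0.126,0.034,0.25],"turn": [0,0,0],"gripper": 0.7}
    - {"delta_pos": [-0.126,0.034,0.266],"turn": [0,0,0],"gripper": 0.7}
    - {"delta_pos": [-0.126,0.034,0.266],"turn": [0,0,0],"gripper": 0.7}
    - {"delta_pos": [-0.126,0.034,0.266],"turn": [0,0,0],"gripper": 0.7}

```text
time: 2.85
tcp_pos: [0.5027, -0.291, 0.0454]
eef_rot: [0.001, 0.66, 0.751, 0.0]
force: [-0.1, 0.3, -0.2]
gripper_width: 0.0598
grip_force: 0.0
```

Request:
play_rows:
  deltas:
    - {"delta_pos": [0,0,0],"turn": [0,0,0],"gripper": 0.1}
    - {"delta_pos": [0,0,0],"turn": [0,0,0],"gripper": 0.1}
    - {"delta_pos": [0,0,0],"turn": [0,0,0],"gripper": 0.1}
    - {"delta_pos": [0,0,0],"turn": [0,0,0],"gripper": 0.1}
    - {"delta_pos": [0,0,0],"turn": [0,0,0],"gripper": 0.1}
    - {"delta_pos": [0,0,0],"turn": [0,0,0],"gripper": 0.1}
  force: 30

```text
time: 3.45
tcp_pos: [0.5024, -0.2913, 0.0445]
eef_rot: [0.0, 0.66, 0.751, 0.0]
force: [-1.4, 0.6, 7.2]
gripper_width: 0.0151
grip_force: 29.3
```

Request:
play_rows:
  deltas:
    - {"delta_pos": [0,0,-0.04],"turn": [0,0,0],"gripper": 0.1}
    - {"delta_pos": [0,0,-0.1],"turn": [0,0,0],"gripper": 0.1}
    - {"delta_pos": [0,0,-0.18],"turn": [0,0,0],"gripper": 0.1}
    - {"delta_pos": [0,0,-0.22],"turn": [0,0,0],"gripper": 0.1}
    - {"delta_pos": [0,0,-0.22],"turn": [0,0,0],"gripper": 0.1}

```text
time: 3.95
tcp_pos: [0.5033, -0.292, 0.157]
eef_rot: [0.002, 0.66, 0.751, 0.0]
force: [-0.1, -0.6, -2.2]
gripper_width: 0.015
grip_force: 29.4
```

```bash
python3 - <<'E'
from h import *
s=ctrl.read_state();print(s["time"],s["gripper_width"],s["grip_force"],s["force"],s["tcp_pos"])
go([.513,.0665,.15],down(97.2),s)
E
```

```text
3.95 0.014986342748606028 29.443976283073425 [-0.09319447 -0.61497144 -2.22437909] [ 0.50334802 -0.2919579   0.15700852]
delta [0.7086 0.1108 0.0124] turn [0.0019 0.0014 0.0013] rows 7.17312606719103 0.03581376398110683
```

Request:
play_rows:
  deltas:
    - {"delta_pos": [0.709,0.11,0.01],"turn": [0,0,0],"gripper": 0.1}
    - {"delta_pos": [0.709,0.11,0.01],"turn": [0,0,0],"gripper": 0.1}
    - {"delta_pos": [0.709,0.11,0.01],"turn": [0,0,0],"gripper": 0.1}
    - {"delta_pos": [0.709,0.11,0.01],"turn": [0,0,0],"gripper": 0.1}
    - {"delta_pos": [0.709,0.11,0.01],"turn": [0,0,0],"gripper": 0.1}
    - {"delta_pos": [0.709,0.11,0.01],"turn": [0,0,0],"gripper": 0.1}
    - {"delta_pos": [0.709,0.11,0.01],"turn": [0,0,0],"gripper": 0.1}
    - {"delta_pos": [0.709,0.11,0.01],"turn": [0,0,0],"gripper": 0.1}

```text
time: 4.75
tcp_pos: [0.5104, 0.0718, 0.1479]
eef_rot: [-0.001, 0.659, 0.752, -0.0]
force: [0.4, -0.6, -0.6]
gripper_width: 0.0151
grip_force: 29.5
```

Request:
play_rows:
  deltas:
    - {"delta_pos": [0,0,0],"turn": [0,0,0],"gripper": 0.1}
    - {"delta_pos": [0,0,0],"turn": [0,0,0],"gripper": 0.1}

```text
time: 4.95
tcp_pos: [0.5109, 0.0669, 0.1483]
eef_rot: [-0.0, 0.66, 0.751, -0.001]
force: [1.0, -1.0, -0.7]
gripper_width: 0.0148
grip_force: 29.5
```

```bash
python3 - <<'E'
from h import *
s=ctrl.read_state();print(s["time"],s["gripper_width"],s["tcp_pos"])
go([.513,.0665,.046],down(97.2),s)
t=cam("top");cv2.imwrite("pics/t2.png",cv2.resize(t["img"][90:270,150:470],None,fx=2.5,fy=2.5))
E
```

```text
4.95 0.014836214025733051 [0.51088473 0.06686326 0.14829627]
delta [-0.0012  0.0043  0.2046] turn [-0.0005  0.0002  0.0013] rows 2.046375614599023 0.019228139067019177
```

View pics/t2.png

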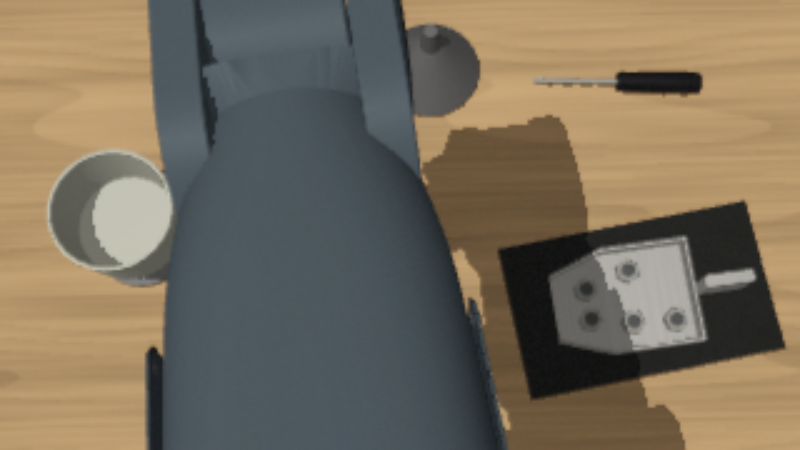

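The tray at (630,300) now holds five nuts and no bolt. Lowering the bolt into the box next.

Request:
play_rows:
  deltas:
    - {"delta_pos": [0,0.004,0.06],"turn": [0,0,0],"gripper": 0.1}
    - {"delta_pos": [0,0.004,0.13],"turn": [0,0,0],"gripper": 0.1}
    - {"delta_pos": [0,0.004,0.18],"turn": [0,0,0],"gripper": 0.1}
    - {"delta_pos": [0,0.004,0.203],"turn": [0,0,0],"gripper": 0.1}
    - {"delta_pos": [0,0.004,0.204],"turn": [0,0,0],"gripper": 0.1}
    - {"delta_pos": [0,0.004,0.204],"turn": [0,0,0],"gripper": 0.1}
    - {"delta_pos": [0,0.004,0.204],"turn": [0,0,0],"gripper": 0.1}

```text
time: 5.7
tcp_pos: [0.5142, 0.0676, 0.0483]
eef_rot: [0.001, 0.66, 0.751, 0.001]
force: [-0.4, 0.5, -1.2]
gripper_width: 0.0149
grip_force: 29.5
```

Request:
play_rows:
  deltas:
    - {"delta_pos": [0,0,0],"turn": [0,0,0],"gripper": 0.2}
    - {"delta_pos": [0,0,0],"turn": [0,0,0],"gripper": 0.3}
    - {"delta_pos": [0,0,0],"turn": [0,0,0],"gripper": 0.45}
    - {"delta_pos": [0,0,0],"turn": [0,0,0],"gripper": 0.45}
    - {"delta_pos": [0,0,0],"turn": [0,0,0],"gripper": 0.45}
    - {"delta_pos": [0,0,-0.1],"turn": [0,0,0],"gripper": 0.45}
    - {"delta_pos": [0,0,-0.2],"turn": [0,0,0],"gripper": 0.45}
    - {"delta_pos": [0,0,-0.25],"turn": [0,0,0],"gripper": 0.45}

```text
time: 6.5
tcp_pos: [0.5142, 0.0679, 0.1759]
eef_rot: [0.001, 0.66, 0.751, 0.001]
force: [0.7, -0.5, -0.7]
gripper_width: 0.0383
grip_force: 0.0
```

```bash
python3 - <<'E'
from h import *
s=ctrl.read_state();print(s["time"],s["gripper_width"],s["tcp_pos"],s["q"].round(2))
c=ctrl.read_camera("wrist");np.savez("w2.npz",**c,p=s["tcp_pos"],R_=rot(s).as_matrix());cv2.imwrite("pics/w2.png",c["img"])
go([.481,-.352,.17],down(97.3),s)
E
```

```text
6.5 0.0382998631760071 [0.51424396 0.06791076 0.17589293] [ 0.13  0.26 -0.11  1.19 -0.    1.57]
delta [-0.8244 -0.1735  0.0111] turn [ 0.002  -0.      0.0005] rows 8.425317407638538 0.027006175680944485
```

View pics/w2.png

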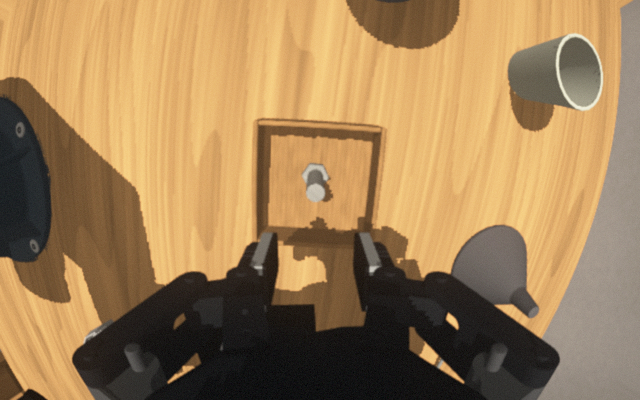

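The bolt stands inside the box at (317,180). Next, the tray handle.

Request:
play_rows:
  deltas:
    - {"delta_pos": [-0.825,-0.173,0.01],"turn": [0.002,0,0],"gripper": 0.5}
    - {"delta_pos": [-0.825,-0.173,0.01],"turn": [0.002,0,0],"gripper": 0.5}
    - {"delta_pos": [-0.825,-0.173,0.01],"turn": [0.002,0,0],"gripper": 0.5}
    - {"delta_pos": [-0.825,-0.173,0.01],"turn": [0.002,0,0],"gripper": 0.5}
    - {"delta_pos": [-0.825,-0.173,0.01],"turn": [0.002,0,0],"gripper": 0.5}
    - {"delta_pos": [-0.825,-0.173,0.01],"turn": [0.002,0,0],"gripper": 0.5}
    - {"delta_pos": [-0.825,-0.173,0.01],"turn": [0.002,0,0],"gripper": 0.5}
    - {"delta_pos": [-0.825,-0.173,0.01],"turn": [0.002,0,0],"gripper": 0.5}

```text
time: 7.35
tcp_pos: [0.4812, -0.333, 0.1669]
eef_rot: [-0.001, 0.66, 0.751, -0.001]
force: [1.0, 0.3, 0.7]
gripper_width: 0.0427
grip_force: 0.0
```

Request:
play_rows:
  deltas:
    - {"delta_pos": [0,0,0],"turn": [0,0,0],"gripper": 0.5}
    - {"delta_pos": [0,0,0],"turn": [0,0,0],"gripper": 0.5}
    - {"delta_pos": [0,0,0],"turn": [0,0,0],"gripper": 0.5}

```text
time: 7.65
tcp_pos: [0.4819, -0.3303, 0.167]
eef_rot: [-0.002, 0.66, 0.751, -0.001]
force: [0.7, -0.1, -0.3]
gripper_width: 0.0427
grip_force: 0.0
```

```bash
python3 - <<'E'
from h import *
s=ctrl.read_state();print(s["time"],s["gripper_width"],s["tcp_pos"],s["q"].round(2))
c=ctrl.read_camera("wrist");np.savez("w3.npz",**c,p=s["tcp_pos"],R_=rot(s).as_matrix());cv2.imwrite("pics/w3.png",cv2.resize(c["img"][150:400,200:440],None,fx=2.4,fy=2.4))
go([.481,-.352,.026],down(97.3),s)
E
```

```text
7.65 0.04273451963787091 [ 0.48189419 -0.33025224  0.16695139] [-0.6   0.41  0.07  1.24 -0.    0.84]
delta [-0.043  -0.0062  0.2819] turn [-0.0021 -0.0002  0.0007] rows 2.8524417809347327 0.030088157671056312
```

View pics/w3.png

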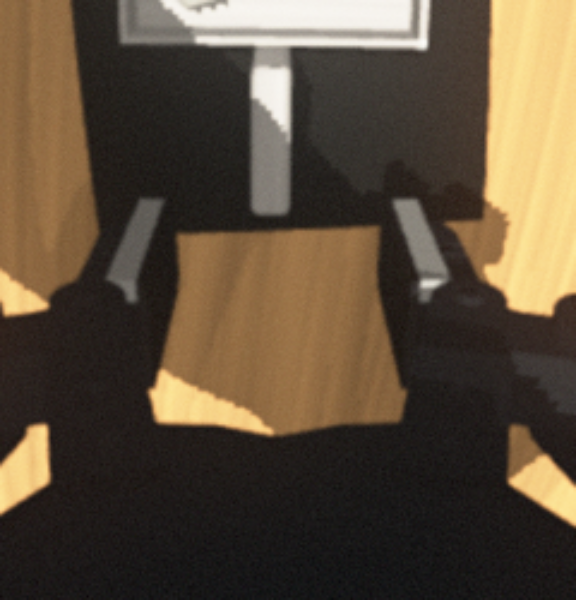

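The blade runs from crop (272,60) to (271,213), centred between the open fingers and parallel to them.

```bash
python3 - <<'E'
from h import *
c=dict(np.load("w3.npz"));f=lambda u,v,z:wray(c,c["p"],c["R_"],200+u/2.4,150+v/2.4,z)
a=f(271.5,70,.065);b=f(271.5,213,.065);print(a,b,np.degrees(np.arctan2(*(a-b)[1::-1])))
l=f(120,43,.028);r=f(428,47,.028);print("rear",l,r,(l+r)/2, np.degrees(np.arctan2(*(r-l)[1::-1]))+90)
E
```

```text
[ 0.47892284 -0.31962141  0.065     ] [ 0.48553261 -0.37211815  0.065     ] 97.17624083578049
rear [ 0.41919807 -0.3251501   0.028     ] [ 0.53914339 -0.31127627  0.028     ] [ 0.47917073 -0.31821319  0.028     ] 96.59796207476542
```

Request:
play_rows:
  deltas:
    - {"delta_pos": [-0.042,-0.004,0.05],"turn": [-0.002,0,0],"gripper": 0.5}
    - {"delta_pos": [-0.042,-0.004,0.12],"turn": [-0.002,0,0],"gripper": 0.5}
    - {"delta_pos": [-0.042,-0.004,0.19],"turn": [-0.002,0,0],"gripper": 0.5}
    - {"delta_pos": [-0.042,-0.004,0.25],"turn": [-0.002,0,0],"gripper": 0.5}
    - {"delta_pos": [-0.042,-0.004,0.28],"turn": [-0.002,0,0],"gripper": 0.5}
    - {"delta_pos": [-0.042,-0.004,0.282],"turn": [-0.002,0,0],"gripper": 0.5}
    - {"delta_pos": [-0.042,-0.004,0.282],"turn": [-0.002,0,0],"gripper": 0.5}

```text
time: 8.4
tcp_pos: [0.4825, -0.3515, 0.0268]
eef_rot: [0.0, 0.66, 0.751, 0.0]
force: [0.3, 0.4, 1.2]
gripper_width: 0.0422
grip_force: 0.0
```

Request:
play_rows:
  deltas:
    - {"delta_pos": [0,0,0],"turn": [0,0,0],"gripper": 0.1}
    - {"delta_pos": [0,0,0],"turn": [0,0,0],"gripper": 0.1}
    - {"delta_pos": [0,0,0],"turn": [0,0,0],"gripper": 0.1}
    - {"delta_pos": [0,0,0],"turn": [0,0,0],"gripper": 0.1}
  force: 30

```text
time: 8.8
tcp_pos: [0.4827, -0.3525, 0.0274]
eef_rot: [0.001, 0.66, 0.751, 0.0]
force: [0.9, 2.1, 7.5]
gripper_width: 0.0137
grip_force: 31.8
```

Request:
play_rows:
  deltas:
    - {"delta_pos": [0,0,0],"turn": [0,0,0],"gripper": 0}
    - {"delta_pos": [0,0,0],"turn": [0,0,0],"gripper": 0}
    - {"delta_pos": [0,0,0],"turn": [0,0,0],"gripper": 0}
  force: 115

```text
time: 9.1
tcp_pos: [0.4828, -0.3526, 0.0275]
eef_rot: [0.001, 0.66, 0.751, 0.0]
force: [-0.3, 0.9, 9.0]
gripper_width: 0.0127
grip_force: 112.1
```

```bash
python3 - <<'E'
from h import *
s=ctrl.read_state();print(s["time"],s["gripper_width"],s["tcp_pos"],s["force"],s["grip_force"],rot(s).as_matrix().round(4))
E
```

```text
9.1 0.012676902762080677 [ 0.48278752 -0.35255668  0.02754139] [-0.28181652  0.92199365  8.95112538] 112.1277379989624 [[-0.1279  0.9918  0.0019]
 [ 0.9918  0.1279 -0.001 ]
 [-0.0012  0.0018 -1.    ]]
```

```bash
cat >> h.py <<'E'
def traypitch(c):
    # floor points of tray from wrist depth -> tool frame plane; returns slope dz/dx (tool) in deg & z at x=.19
    K=c["camera_matrix"];v,u=np.mgrid[0:400,0:640];a=np.stack([u-K[0,2],v-K[1,2]],-1);r=np.hypot(a[...,0],a[...,1])+1e-9;th=r/K[0,0]
    z=c["z_map"];P=np.stack([a[...,0]/r*np.tan(th)*z,a[...,1]/r*np.tan(th)*z,z],-1);H=c["hand_eye"];T=P@H[:3,:3].T+H[:3,3]
    m=(z>0)&(T[...,0]>.05)&(T[...,0]<.185)&(abs(T[...,1])<.035)&(abs(T[...,2]-.0215)<.03)
    X=T[m];
    for _ in range(6):
        A=np.c_[X[:,:2],np.ones(len(X))];k=np.linalg.lstsq(A,X[:,2],rcond=None)[0];e=X[:,2]-A@k;X=X[(e>-.006)&(e<.006)]
    return np.degrees(np.arctan(k[:2])),k[2]+k[0]*.19,len(X),T
E
python3 - <<'E'
from h import *
c=ctrl.read_camera("wrist");p=traypitch(c);print(p[:3])
E
```

```text
(array([-0.22406872,  0.36389213]), np.float64(0.020818518991754645), 14869)
```

Request:
play_rows:
  deltas:
    - {"delta_pos": [0,0,-0.01],"turn": [0,0,0],"gripper": 0}
    - {"delta_pos": [0,0,-0.03],"turn": [0,0,0],"gripper": 0}
    - {"delta_pos": [0,0,-0.06],"turn": [0,0,0],"gripper": 0}
    - {"delta_pos": [0,0,-0.1],"turn": [0,0,0],"gripper": 0}
    - {"delta_pos": [0,0,-0.14],"turn": [0,0,0],"gripper": 0}
    - {"delta_pos": [0,0,-0.18],"turn": [0,0,0],"gripper": 0}
    - {"delta_pos": [0,0,-0.22],"turn": [0,0,0],"gripper": 0}
    - {"delta_pos": [0,0,-0.26],"turn": [0,0,0],"gripper": 0}

```text
time: 9.95
tcp_pos: [0.4818, -0.3521, 0.1578]
eef_rot: [0.0, 0.66, 0.751, -0.0]
force: [0.5, 1.0, -4.2]
gripper_width: 0.0126
grip_force: 112.5
```

Request:
play_rows:
  deltas:
    - {"delta_pos": [0,0,-0.04],"turn": [0,0,0],"gripper": 0}
    - {"delta_pos": [0,0,-0.08],"turn": [0,0,0],"gripper": 0}
    - {"delta_pos": [0,0,-0.1],"turn": [0,0,0],"gripper": 0}
    - {"delta_pos": [0,0,-0.11],"turn": [0,0,0],"gripper": 0}
    - {"delta_pos": [0,0,-0.11],"turn": [0,0,0],"gripper": 0}

```text
time: 10.45
tcp_pos: [0.4821, -0.3522, 0.2114]
eef_rot: [0.0, 0.66, 0.751, -0.0]
force: [0.1, 0.2, -3.3]
gripper_width: 0.0127
grip_force: 112.4
```

```bash
python3 - <<'E'
from h import *
s=ctrl.read_state();print(s["time"],s["gripper_width"],s["tcp_pos"],s["force"],s["torque"],s["grip_force"],rot(s).as_matrix().round(4))
c=ctrl.read_camera("wrist");p=traypitch(c);print(p[:3])
c=ctrl.read_camera("side");cv2.imwrite("pics/s3.png",c["img"])
E
```

```text
10.45 0.01267665682541496 [ 0.48210141 -0.35221541  0.21141982] [ 0.09343906  0.24929841 -3.33079231] [-0.29224858 -0.07543815 -0.00983267] 112.41784572601318 [[-1.280e-01  9.918e-01  3.000e-04]
 [ 9.918e-01  1.280e-01 -3.000e-04]
 [-3.000e-04  2.000e-04 -1.000e+00]]
(array([0.21103429, 0.18569333]), np.float64(0.022212496044642847), 15357)
```

Request:
play_rows:
  deltas:
    - {"delta_pos": [0.0075,0.0028,0],"turn": [0,0,0],"gripper": 0}
    - {"delta_pos": [0.0225,0.0084,0],"turn": [0,0,0],"gripper": 0}
    - {"delta_pos": [0.045,0.0168,0],"turn": [0,0,0],"gripper": 0}
    - {"delta_pos": [0.075,0.028,0],"turn": [0,0,0],"gripper": 0}
    - {"delta_pos": [0.1123,0.0421,0],"turn": [0,0,0],"gripper": 0}
    - {"delta_pos": [0.15,0.056,0],"turn": [0,0,0],"gripper": 0}
    - {"delta_pos": [0.187,0.07,0],"turn": [0,0,0],"gripper": 0}
    - {"delta_pos": [0.2246,0.084,0],"turn": [0,0,0],"gripper": 0}

```text
time: 11.35
tcp_pos: [0.5095, -0.2333, 0.2113]
eef_rot: [0.0, 0.66, 0.751, 0.0]
force: [-0.3, 0.2, -3.9]
gripper_width: 0.013
grip_force: 112.4
```

Request:
play_rows:
  deltas:
    - {"delta_pos": [0.0374,0.014,0],"turn": [0,0,0],"gripper": 0}
    - {"delta_pos": [0.0749,0.0281,0],"turn": [0,0,0],"gripper": 0}
    - {"delta_pos": [0.1123,0.0421,0],"turn": [0,0,0],"gripper": 0}
    - {"delta_pos": [0.15,0.056,0],"turn": [0,0,0],"gripper": 0}
    - {"delta_pos": [0.187,0.07,0],"turn": [0,0,0],"gripper": 0}
    - {"delta_pos": [0.2246,0.084,0],"turn": [0,0,0],"gripper": 0}
    - {"delta_pos": [0.262,0.098,0],"turn": [0,0,0],"gripper": 0}
    - {"delta_pos": [0.2995,0.112,0],"turn": [0,0,0],"gripper": 0}

```text
time: 12.15
tcp_pos: [0.5455, -0.0777, 0.2113]
eef_rot: [0.0, 0.66, 0.751, 0.0]
force: [0.3, -0.7, -3.3]
gripper_width: 0.0128
grip_force: 112.4
```

Request:
play_rows:
  deltas:
    - {"delta_pos": [0.0374,0.014,0],"turn": [0,0,0],"gripper": 0}
    - {"delta_pos": [0.07,0.0263,0],"turn": [0,0,0],"gripper": 0}
    - {"delta_pos": [0.098,0.0368,0],"turn": [0,0,0],"gripper": 0}
    - {"delta_pos": [0.121,0.0454,0],"turn": [0,0,0],"gripper": 0}
    - {"delta_pos": [0.139,0.0521,0],"turn": [0,0,0],"gripper": 0}
    - {"delta_pos": [0.152,0.057,0],"turn": [0,0,0],"gripper": 0}
    - {"delta_pos": [0.16,0.06,0],"turn": [0,0,0],"gripper": 0}
    - {"delta_pos": [0.16,0.06,0],"turn": [0,0,0],"gripper": 0}

```text
time: 12.95
tcp_pos: [0.5653, 0.0037, 0.2111]
eef_rot: [-0.0, 0.66, 0.751, -0.0]
force: [0.2, -0.6, -3.7]
gripper_width: 0.0127
grip_force: 112.4
```

```bash
python3 - <<'E'
from h import *
s=ctrl.read_state();print(s["time"],s["tcp_pos"],s["force"],s["q"].round(2),rot(s).as_matrix().round(4))
c=ctrl.read_camera("wrist");p=traypitch(c);print(p[:3]);cv2.imwrite("pics/w4.png",c["img"]);np.savez("w4.npz",**c,p=s["tcp_pos"],R_=rot(s).as_matrix())
H=p[3]; W=H@rot(s).as_matrix().T+s["tcp_pos"];Z=W[...,2]
m=(c["z_map"]>0)&(Z>.11)&(Z<.15)&(W[...,1]>.24)&(abs(W[...,0]-.55)<.1);print("rim z",np.percentile(Z[m],[5,50,80,90,95,99]),W[m].min(0),W[m].max(0))
E
```

```text
12.95 [0.56525425 0.00366458 0.21113965] [ 0.19041714 -0.57874495 -3.70843625] [ 0.01  0.35  0.1   1.32 -0.    1.45] [[-1.281e-01  9.918e-01 -1.000e-04]
 [ 9.918e-01  1.281e-01 -0.000e+00]
 [-0.000e+00 -1.000e-04 -1.000e+00]]
(array([0.24137287, 0.13253474]), np.float64(0.022245901246345016), 15526)Traceback (most recent call last):
  File "<stdin>", line 5, in <module>
    return _quantile_unchecked(
        a, q, axis, out, overwrite_input, method, keepdims, weights)
    return _ureduce(a,
                    func=_quantile_ureduce_func,
    ...<5 lines>...
                    overwrite_input=overwrite_input,
                    method=method)
    r = func(a, **kwargs)
    result = _quantile(arr,
                       quantiles=q,
    ...<2 lines>...
                       out=out,
                       weights=wgt)
    slices_having_nans = np.isnan(arr[-1, ...])
                                  ~~~^^^^^^^^^
IndexError: index -1 is out of bounds for axis 0 with size 0
```

View pics/w4.png

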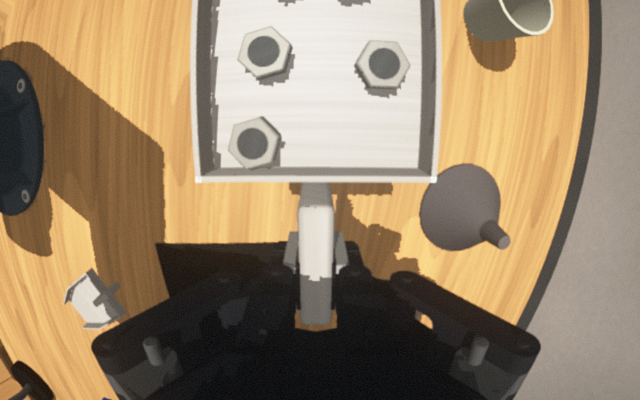

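Request:
play_rows:
  deltas:
    - {"delta_pos": [0.01,0.004,0],"turn": [0,0,0],"gripper": 0}
    - {"delta_pos": [0.03,0.011,0],"turn": [0,0,0],"gripper": 0}
    - {"delta_pos": [0.06,0.022,0],"turn": [0,0,0],"gripper": 0}
    - {"delta_pos": [0.09,0.033,0],"turn": [0,0,0],"gripper": 0}
    - {"delta_pos": [0.115,0.043,0],"turn": [0,0,0],"gripper": 0}
    - {"delta_pos": [0.135,0.051,0],"turn": [0,0,0],"gripper": 0}
    - {"delta_pos": [0.15,0.056,0],"turn": [0,0,0],"gripper": 0}
    - {"delta_pos": [0.155,0.058,0],"turn": [0,0,0],"gripper": 0}

```text
time: 13.8
tcp_pos: [0.5842, 0.085, 0.2111]
eef_rot: [-0.0, 0.66, 0.751, -0.0]
force: [0.7, -0.2, -4.0]
gripper_width: 0.0128
grip_force: 112.4
```

Request:
play_rows:
  deltas:
    - {"delta_pos": [0,0,0],"turn": [0,0,0],"gripper": 0}
    - {"delta_pos": [0,0,0.01],"turn": [0,0,0],"gripper": 0}
    - {"delta_pos": [0,0,0.025],"turn": [0,0,0],"gripper": 0}
    - {"delta_pos": [0,0,0.04],"turn": [0,0,0],"gripper": 0}
    - {"delta_pos": [0,0,0.055],"turn": [0,0,0],"gripper": 0}
    - {"delta_pos": [0,0,0.065],"turn": [0,0,0],"gripper": 0}
    - {"delta_pos": [0,0,0.07],"turn": [0,0,0],"gripper": 0}
    - {"delta_pos": [0,0,0.07],"turn": [0,0,0],"gripper": 0}

```text
time: 14.6
tcp_pos: [0.5839, 0.084, 0.1759]
eef_rot: [-0.0, 0.66, 0.751, -0.0]
force: [0.1, -0.2, -4.6]
gripper_width: 0.013
grip_force: 112.4
```

```bash
python3 - <<'E'
from h import *
s=ctrl.read_state();print(s["time"],s["tcp_pos"],s["force"],s["q"].round(2),rot(s).as_matrix().round(4))
c=ctrl.read_camera("top");np.savez("t4.npz",**c)
d=ctrl.read_camera("side");np.savez("s4.npz",**d)
a=cv2.resize(c["img"][130:230,140:300],None,fx=4.9,fy=4.9,interpolation=cv2.INTER_CUBIC)
cv2.imwrite("pics/t4.png",a)
E
```

```text
14.6 [0.5838734  0.08399512 0.17586604] [ 0.0563216  -0.20082804 -4.57834208] [ 0.14  0.41  0.1   1.26 -0.    1.59] [[-1.279e-01  9.918e-01 -5.000e-04]
 [ 9.918e-01  1.279e-01 -1.000e-04]
 [-0.000e+00 -5.000e-04 -1.000e+00]]
```

View pics/t4.png

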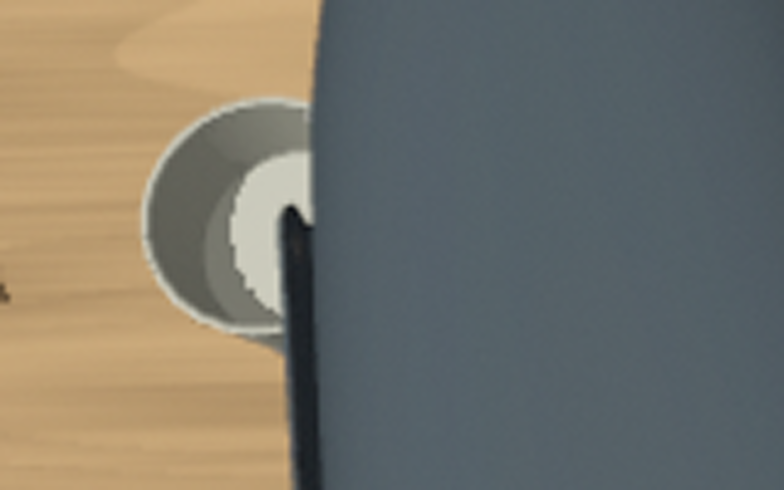

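The top view is blocked by the forearm; the tub's left rim is at (145,215), unmoved. I check numerically with the side depth and the earlier top depth.

```bash
python3 - <<'E'
from h import *
S=dict(np.load("s4.npz"));W=world(S).reshape(-1,3)
p=np.array([.5839,.084]);d=np.array([-.128,.9918]);y=np.array([-.9918,-.128])
T=np.c_[(W[:,:2]-p)@d,(W[:,:2]-p)@y,W[:,2]]
m=(T[:,0]>.05)&(T[:,0]<.23)&(abs(T[:,1])<.07)&(T[:,2]>.14)&(T[:,2]<.19);q=T[m];print("tray pts",len(q))
if len(q):
  for a in np.arange(.05,.23,.01):
    k=q[(q[:,0]>=a)&(q[:,0]<a+.01)]
    if len(k):print(round(a,2),len(k),np.median(k[:,2]).round(4),k[:,1].min().round(3),k[:,1].max().round(3))
# rim centre: circle fit on top-of-rim pts, radius about 64, from several images
from scipy.optimize import least_squares
for n,w in(("t0",world(dict(np.load("top0.npz")))),("s0",world(dict(np.load("side0.npz"))))):
    w=w.reshape(-1,3);k=w[(abs(w[:,0]-.554)<.09)&(abs(w[:,1]-.318)<.09)&(w[:,2]>.126)&(w[:,2]<.136)]
    r=least_squares(lambda x:np.hypot(k[:,0]-x[0],k[:,1]-x[1])-x[2],[.554,.318,.064],loss="soft_l1",f_scale=.002).x;print(n,len(k),r,np.percentile(k[:,2],[50,90]))
E
```

```text
tray pts 1644
0.05 65 0.1673 -0.061 0.06
0.06 80 0.1559 -0.037 0.061
0.07 108 0.1556 -0.045 0.061
0.08 156 0.1595 -0.052 0.06
0.09 124 0.1641 -0.062 0.06
0.1 101 0.1635 -0.061 0.061
0.11 101 0.156 -0.06 0.061
0.12 161 0.1562 -0.061 0.06
0.13 180 0.1632 -0.061 0.06
0.14 128 0.1663 -0.061 0.058
0.15 82 0.1637 -0.056 0.053
0.16 84 0.1573 -0.051 0.049
0.17 114 0.1551 -0.049 0.046
0.18 104 0.1554 -0.047 0.042
0.19 56 0.1552 -0.042 0.039
t0 271 [0.55573061 0.31970516 0.06345485] [0.12950569 0.13215403]
s0 264 [0.55815827 0.31684855 0.06364054] [0.1293199  0.13122356]
```

Request:
play_rows:
  deltas:
    - {"delta_pos": [0,0,0.008],"turn": [0,0,0],"gripper": 0}
    - {"delta_pos": [0,0,0.018],"turn": [0,0,0],"gripper": 0}
    - {"delta_pos": [0,0,0.026],"turn": [0,0,0],"gripper": 0}
    - {"delta_pos": [0,0,0.03],"turn": [0,0,0],"gripper": 0}
    - {"delta_pos": [0,0,0.03],"turn": [0,0,0],"gripper": 0}
    - {"delta_pos": [0,0,0.03],"turn": [0,0,0],"gripper": 0}

```text
time: 15.3
tcp_pos: [0.5841, 0.0841, 0.1613]
eef_rot: [0.0, 0.66, 0.751, 0.0]
force: [-0.1, 0.8, -3.3]
gripper_width: 0.0127
grip_force: 112.4
```

```bash
cat > st.py <<'E'
from h import *
s=ctrl.read_state();print(s["time"],s["tcp_pos"].round(4),"F",s["force"].round(2),"T",s["torque"].round(3))
E
python3 st.py
```

```text
15.3 [0.5841 0.0841 0.1613] F [-0.09  0.78 -3.31] T [-0.293 -0.102  0.011]
```

Request:
play_rows:
  deltas:
    - {"delta_pos": [0,0,0.002],"turn": [0,0,0],"gripper": 0}
    - {"delta_pos": [0,0,0.004],"turn": [0,0,0],"gripper": 0}
    - {"delta_pos": [0,0,0.004],"turn": [0,0,0],"gripper": 0}

```text
time: 15.6
tcp_pos: [0.584, 0.084, 0.1591]
eef_rot: [-0.0, 0.66, 0.751, -0.0]
force: [0.3, -0.6, -3.4]
gripper_width: 0.0126
grip_force: 112.4
```

```bash
python3 st.py
```

```text
15.6 [0.584  0.084  0.1591] F [ 0.29 -0.58 -3.41] T [-0.369 -0.002  0.039]
```

Request:
play_rows:
  deltas:
    - {"delta_pos": [0,0,0.002],"turn": [0,0,0],"gripper": 0}
    - {"delta_pos": [0,0,0.004],"turn": [0,0,0],"gripper": 0}
    - {"delta_pos": [0,0,0.004],"turn": [0,0,0],"gripper": 0}

```text
time: 15.9
tcp_pos: [0.584, 0.0841, 0.157]
eef_rot: [-0.0, 0.66, 0.751, -0.0]
force: [0.7, 0.3, -3.6]
gripper_width: 0.0129
grip_force: 112.4
```

```bash
python3 st.py
```

```text
15.9 [0.584  0.0841 0.157 ] F [ 0.67  0.29 -3.6 ] T [-0.384 -0.104  0.009]
```

Request:
play_rows:
  deltas:
    - {"delta_pos": [0,0,0.002],"turn": [0,0,0],"gripper": 0}
    - {"delta_pos": [0,0,0.002],"turn": [0,0,0],"gripper": 0}

```text
time: 16.1
tcp_pos: [0.584, 0.084, 0.1561]
eef_rot: [-0.0, 0.66, 0.751, -0.0]
force: [0.2, 0.7, -3.6]
gripper_width: 0.0126
grip_force: 112.4
```

```bash
python3 st.py
```

```text
16.1 [0.584  0.084  0.1561] F [ 0.23  0.66 -3.6 ] T [-0.291  0.046  0.019]
```

Request:
play_rows:
  deltas:
    - {"delta_pos": [0,0,0.002],"turn": [0,0,0],"gripper": 0}
    - {"delta_pos": [0,0,0.002],"turn": [0,0,0],"gripper": 0}

```text
time: 16.3
tcp_pos: [0.5841, 0.0841, 0.1553]
eef_rot: [0.0, 0.66, 0.751, 0.0]
force: [-0.1, -1.3, -0.8]
gripper_width: 0.013
grip_force: 112.7
```

```bash
python3 st.py
```

```text
16.3 [0.5841 0.0841 0.1553] F [-0.05 -1.3  -0.78] T [-0.08  -0.047 -0.017]
```

Contact felt at TCP z 0.155, so the rim is at about 0.131, which matches the camera. Next I compute the tilt rows about the lip.

```bash
python3 st.py; python3 - <<'E'
import numpy as np
for a in range(2,17,2):
    t=np.radians(a);c,s=np.cos(t),np.sin(t);print(a,round((.195*(1-c)+.0245*s)/.5,4),round((.0245*(1-c)-.195*s)/.5,4),round(-t/2,4))
E
```

```text
16.3 [0.5841 0.0841 0.1553] F [-0.05 -1.3  -0.78] T [-0.08  -0.047 -0.017]
2 0.0019 -0.0136 -0.0175
4 0.0044 -0.0271 -0.0349
6 0.0073 -0.0405 -0.0524
8 0.0106 -0.0538 -0.0698
10 0.0144 -0.067 -0.0873
12 0.0187 -0.08 -0.1047
14 0.0234 -0.0929 -0.1222
16 0.0286 -0.1056 -0.1396
```

Request:
play_rows:
  deltas:
    - {"delta_pos": [0,0,-0.0005],"turn": [0,0,0],"gripper": 0}
    - {"delta_pos": [0,0,-0.0005],"turn": [0,0,0],"gripper": 0}
    - {"delta_pos": [0,0,-0.0005],"turn": [0,0,0],"gripper": 0}

```text
time: 16.6
tcp_pos: [0.5841, 0.0841, 0.1555]
eef_rot: [0.0, 0.66, 0.751, 0.0]
force: [-0.7, -0.1, -2.2]
gripper_width: 0.0127
grip_force: 112.7
```

Request:
play_rows:
  deltas:
    - {"delta_pos": [0.0019,0,-0.0146],"turn": [0,-0.0175,0],"gripper": 0}
    - {"delta_pos": [0.0044,0,-0.029],"turn": [0,-0.0349,0],"gripper": 0}
    - {"delta_pos": [0.0073,0,-0.043],"turn": [0,-0.0524,0],"gripper": 0}
    - {"delta_pos": [0.0106,0,-0.0568],"turn": [0,-0.0698,0],"gripper": 0}
    - {"delta_pos": [0.0144,0,-0.07],"turn": [0,-0.0873,0],"gripper": 0}
    - {"delta_pos": [0.0187,0,-0.083],"turn": [0,-0.1047,0],"gripper": 0}
    - {"delta_pos": [0.0234,0,-0.0959],"turn": [0,-0.1222,0],"gripper": 0}
    - {"delta_pos": [0.0286,0,-0.1086],"turn": [0,-0.1396,0],"gripper": 0}

```text
time: 17.4
tcp_pos: [0.5821, 0.0983, 0.21]
eef_rot: [0.105, 0.654, 0.744, -0.092]
force: [-0.8, 1.2, -3.3]
gripper_width: 0.0128
grip_force: 112.4
```

```bash
cat >> st.py <<'E'
R=rot(s);print("tilt",np.degrees(np.arcsin(-R.as_matrix()[2,0])).round(2),"lip",(s["tcp_pos"]+R.apply([.195,0,.0245])).round(4),"q",s["q"].round(2))
E
python3 st.py
```

```text
17.4 [0.5821 0.0983 0.21  ] F [-0.83  1.17 -3.31] T [ 0.154  0.033 -0.02 ]
tilt 16.07 lip [0.559  0.2775 0.1324] q [ 0.31  0.45  0.21  1.38 -0.28  1.76]
```

Excellent: the lip holds in place. Continuing the tilt.

Request:
play_rows:
  deltas:
    - {"delta_pos": [0.0019,0,-0.0136],"turn": [0,-0.0175,0],"gripper": 0}
    - {"delta_pos": [0.0044,0,-0.0271],"turn": [0,-0.0349,0],"gripper": 0}
    - {"delta_pos": [0.0073,0,-0.0405],"turn": [0,-0.0524,0],"gripper": 0}
    - {"delta_pos": [0.0106,0,-0.0538],"turn": [0,-0.0698,0],"gripper": 0}
    - {"delta_pos": [0.0144,0,-0.067],"turn": [0,-0.0873,0],"gripper": 0}
    - {"delta_pos": [0.0187,0,-0.08],"turn": [0,-0.1047,0],"gripper": 0}
    - {"delta_pos": [0.0234,0,-0.0929],"turn": [0,-0.1222,0],"gripper": 0}
    - {"delta_pos": [0.0286,0,-0.1056],"turn": [0,-0.1396,0],"gripper": 0}

```text
time: 18.2
tcp_pos: [0.5785, 0.1266, 0.2567]
eef_rot: [0.207, 0.635, 0.722, -0.182]
force: [-0.4, 0.6, -4.5]
gripper_width: 0.0132
grip_force: 112.5
```

```bash
python3 st.py;  python3 - <<'E'
from h import *
c=ctrl.read_camera("wrist");p=traypitch(c);print(p[:3]);T=p[3]
m=(abs(T[...,1])<.056)&(T[...,0]>.037)&(T[...,0]<.2)&(T[...,2]<.0135)&(T[...,2]>.0)&(c["z_map"]>0)
n,l,s,ce=cv2.connectedComponentsWithStats(m.astype(np.uint8));print([(T[l==i].mean(0).round(3),s[i][4]) for i in range(1,n) if s[i][4]>60])
E
```

```text
18.2 [0.5785 0.1266 0.2567] F [-0.41  0.61 -4.48] T [0.605 0.069 0.005]
tilt 32.06 lip [0.5591 0.2776 0.1324] q [ 0.48  0.57  0.42  1.64 -0.52  1.98]
(array([0.08899854, 0.21630407]), np.float64(0.02204654580616369), 15026)
[(array([ 0.115, -0.056,  0.007]), np.int32(232)), (array([ 0.105, -0.024,  0.009]), np.int32(1971)), (array([0.093, 0.032, 0.009]), np.int32(1976)), (array([ 0.092, -0.056,  0.007]), np.int32(93)), (array([ 0.064, -0.033,  0.009]), np.int32(1981)), (array([ 0.048, -0.056,  0.006]), np.int32(97)), (array([ 0.038, -0.   ,  0.006]), np.int32(1256))]
```

Request:
play_rows:
  deltas:
    - {"delta_pos": [0.0019,0,-0.0136],"turn": [0,-0.0175,0],"gripper": 0}
    - {"delta_pos": [0.0044,0,-0.0271],"turn": [0,-0.0349,0],"gripper": 0}
    - {"delta_pos": [0.0073,0,-0.0405],"turn": [0,-0.0524,0],"gripper": 0}
    - {"delta_pos": [0.0106,0,-0.0538],"turn": [0,-0.0698,0],"gripper": 0}
    - {"delta_pos": [0.0106,0,-0.0538],"turn": [0,-0.0698,0],"gripper": 0}
    - {"delta_pos": [0.0106,0,-0.0538],"turn": [0,-0.0698,0],"gripper": 0}
    - {"delta_pos": [0.0106,0,-0.0538],"turn": [0,-0.0698,0],"gripper": 0}
    - {"delta_pos": [0.0106,0,-0.0538],"turn": [0,-0.0698,0],"gripper": 0}

```text
time: 19.05
tcp_pos: [0.5763, 0.1444, 0.2768]
eef_rot: [0.257, 0.621, 0.706, -0.225]
force: [-0.4, 0.6, -0.7]
gripper_width: 0.0129
grip_force: 112.8
```

```bash
cat > nuts.py <<'E'
from h import *
c=ctrl.read_camera("wrist");p=traypitch(c);print(p[:3]);T=p[3]
m=(abs(T[...,1])<.054)&(T[...,0]>.04)&(T[...,0]<.2)&(T[...,2]<.0135)&(T[...,2]>.0)&(c["z_map"]>0)
n,l,s,ce=cv2.connectedComponentsWithStats(m.astype(np.uint8));print([(T[l==i].mean(0).round(3),s[i][4]) for i in range(1,n) if s[i][4]>60])
E
python3 st.py;python3 nuts.py
```

```text
19.05 [0.5763 0.1444 0.2768] F [-0.41  0.55 -0.67] T [0.721 0.094 0.042]
tilt 39.94 lip [0.5593 0.2771 0.1328] q [ 0.56  0.66  0.55  1.8  -0.62  2.11]
(array([0.04002933, 0.10922998]), np.float64(0.021920737626741092), 18897)
[]
```

Request:
play_rows:
  deltas:
    - {"delta_pos": [0.0019,0,-0.0136],"turn": [0,-0.0175,0],"gripper": 0}
    - {"delta_pos": [0.0044,0,-0.0271],"turn": [0,-0.0349,0],"gripper": 0}
    - {"delta_pos": [0.0044,0,-0.0271],"turn": [0,-0.0349,0],"gripper": 0}
    - {"delta_pos": [0.0044,0,-0.0271],"turn": [0,-0.0349,0],"gripper": 0}
    - {"delta_pos": [0.0044,0,-0.0271],"turn": [0,-0.0349,0],"gripper": 0}
    - {"delta_pos": [0.0044,0,-0.0271],"turn": [0,-0.0349,0],"gripper": 0}

```text
time: 19.7
tcp_pos: [0.5749, 0.1547, 0.2858]
eef_rot: [0.281, 0.613, 0.696, -0.247]
force: [-0.3, 0.0, -2.7]
gripper_width: 0.0126
grip_force: 112.9
```

```bash
python3 st.py;python3 nuts.py; python3 - <<'E'
from h import *
s=ctrl.read_state();R=rot(s).as_matrix()
for n in("side","top"):
    c=ctrl.read_camera(n);np.savez(n+"5.npz",**c);T=(world(c)-s["tcp_pos"])@R
    a=(abs(T[...,1])<.033)&(T[...,0]>.05)&(T[...,0]<.19)
    f=a&(abs(T[...,2]-.0215)<.006);h=a&(T[...,2]<.0135)&(T[...,2]>.003)
    for x in np.arange(.05,.19,.02):
        k=(T[...,0]>=x)&(T[...,0]<x+.02);print(n,round(x,2),(f&k).sum(),(h&k).sum())
c=ctrl.read_camera("wrist");T=traypitch(c)[3]
a=(abs(T[...,1])<.033)&(c["z_map"]>0)&(abs(T[...,2]-.0215)<.02);print("wrist xmax",T[a][:,0].max())
E
```

```text
19.7 [0.5749 0.1547 0.2858] F [-0.33  0.04 -2.66] T [0.744 0.106 0.063]
tilt 43.95 lip [0.5593 0.2771 0.1329] q [ 0.6   0.72  0.63  1.89 -0.67  2.18]
(array([0.01151244, 0.0960388 ]), np.float64(0.02189544126401537), 18919)
[]
side 0.05 16 0
side 0.07 13 0
side 0.09 12 0
side 0.11 15 0
side 0.13 12 0
side 0.15 10 0
side 0.17 12 0
side 0.19 0 0
top 0.05 1 0
top 0.07 74 0
top 0.09 72 0
top 0.11 72 0
top 0.13 87 0
top 0.15 58 0
top 0.17 60 0
top 0.19 0 0
wrist xmax 0.1302864716174316
```

The top camera sees the whole floor up to the lip with no nuts on it. Now lift clear and level the tray.

```bash
python3 - <<'E'
from h import *
s=ctrl.read_state();p=s["tcp_pos"]
go(p+[0,0,.04],rot(s),s);go([.584,.084,.22],down(97.35),s)
E
```

```text
delta [-0.0555  0.     -0.0576] turn [0. 0. 0.] rows 0.7999999999999997 0.0
delta [-1.180e-02 -1.000e-04  1.939e-01] turn [ 1.000e-04  3.837e-01 -2.000e-04] rows 1.9429232690437601 5.119176721458872
```

Request:
play_rows:
  deltas:
    - {"delta_pos": [-0.02,0,-0.02],"turn": [0,0,0],"gripper": 0}
    - {"delta_pos": [-0.04,0,-0.042],"turn": [0,0,0],"gripper": 0}
    - {"delta_pos": [-0.0555,0,-0.0576],"turn": [0,0,0],"gripper": 0}
    - {"delta_pos": [-0.049,0,-0.02],"turn": [0,0.058,0],"gripper": 0}
    - {"delta_pos": [-0.04,0,0.03],"turn": [0,0.134,0],"gripper": 0}
    - {"delta_pos": [-0.031,0,0.081],"turn": [0,0.211,0],"gripper": 0}
    - {"delta_pos": [-0.023,0,0.131],"turn": [0,0.288,0],"gripper": 0}
    - {"delta_pos": [-0.014,0,0.181],"turn": [0,0.3645,0],"gripper": 0}

```text
time: 20.7
tcp_pos: [0.584, 0.0875, 0.2263]
eef_rot: [0.019, 0.66, 0.751, -0.013]
force: [1.3, -0.8, -2.9]
gripper_width: 0.0126
grip_force: 112.8
```

```bash
python3 st.py; python3 - <<'E'
from h import *
go([.4828,-.3526,.22],down(97.35))
E
```

```text
20.7 [0.584  0.0875 0.2263] F [ 1.3  -0.79 -2.95] T [-0.118 -0.008  0.061]
tilt 2.64 lip [0.5592 0.2796 0.1928] q [ 0.17  0.4   0.21  1.38 -0.05  1.62]
delta [-0.8454 -0.3142  0.0501] turn [0.0024 0.0231 0.0005] rows 9.033014390815369 0.30919715613822557
```

Request:
play_rows:
  deltas:
    - {"delta_pos": [-0.04,-0.015,0.01],"turn": [0.002,0.023,0],"gripper": 0}
    - {"delta_pos": [-0.12,-0.045,0.02],"turn": [0.002,0.023,0],"gripper": 0}
    - {"delta_pos": [-0.2,-0.075,0.03],"turn": [0.002,0.023,0],"gripper": 0}
    - {"delta_pos": [-0.28,-0.105,0.038],"turn": [0.002,0.023,0],"gripper": 0}
    - {"delta_pos": [-0.36,-0.135,0.038],"turn": [0.002,0.023,0],"gripper": 0}
    - {"delta_pos": [-0.44,-0.164,0.038],"turn": [0.002,0.023,0],"gripper": 0}
    - {"delta_pos": [-0.52,-0.193,0.038],"turn": [0.002,0.023,0],"gripper": 0}
    - {"delta_pos": [-0.6,-0.223,0.038],"turn": [0.002,0.023,0],"gripper": 0}

```text
time: 21.5
tcp_pos: [0.5107, -0.2262, 0.2222]
eef_rot: [0.001, 0.66, 0.751, -0.003]
force: [0.7, -0.4, -0.6]
gripper_width: 0.0125
grip_force: 112.8
```

```bash
python3 st.py; python3 - <<'E'
from h import *
go([.4828,-.3526,.22],down(97.35))
E
```

```text
21.5 [ 0.5107 -0.2262  0.2222] F [ 0.68 -0.38 -0.62] T [-0.149 -0.076  0.002]
tilt 0.36 lip [ 0.4856 -0.033   0.1964] q [-0.41  0.34  0.11  1.34 -0.01  1.03]
delta [-0.2435 -0.0876  0.0062] turn [-0.0019  0.0031 -0.    ] rows 2.588164392436954 0.04882882190230985
```

Request:
play_rows:
  deltas:
    - {"delta_pos": [-0.07,-0.025,0],"turn": [-0.001,0.002,0],"gripper": 0}
    - {"delta_pos": [-0.13,-0.047,0],"turn": [-0.001,0.002,0],"gripper": 0}
    - {"delta_pos": [-0.18,-0.065,0],"turn": [-0.001,0.002,0],"gripper": 0}
    - {"delta_pos": [-0.22,-0.08,0],"turn": [-0.001,0.002,0],"gripper": 0}
    - {"delta_pos": [-0.24,-0.087,0],"turn": [-0.001,0.002,0],"gripper": 0}
    - {"delta_pos": [-0.24,-0.087,0],"turn": [-0.001,0.002,0],"gripper": 0}
    - {"delta_pos": [-0.24,-0.087,0],"turn": [-0.001,0.002,0],"gripper": 0}

```text
time: 22.2
tcp_pos: [0.4838, -0.3484, 0.2227]
eef_rot: [-0.0, 0.66, 0.751, -0.001]
force: [-0.0, -1.1, -1.8]
gripper_width: 0.0128
grip_force: 112.8
```

```bash
python3 st.py; python3 nuts.py; python3 - <<'E'
from h import *
go([.4828,-.3526,.045],down(97.35));go([.4828,-.3526,.0275],down(97.35))
E
```

```text
22.2 [ 0.4838 -0.3484  0.2227] F [-0.04 -1.13 -1.76] T [-0.128 -0.013 -0.033]
tilt 0.09 lip [ 0.4588 -0.1551  0.1979] q [-0.62  0.42  0.23  1.38 -0.    0.82]
(array([0.07496051, 0.07349188]), np.float64(0.021791130910919092), 18921)
[]
delta [-0.008  -0.0027  0.3556] turn [-0.001   0.0008  0.0003] rows 3.556705274423575 0.01720480211285516
delta [-0.008  -0.0026  0.3906] turn [-0.001   0.0008  0.0003] rows 3.9065981022682212 0.01720480211285516
```

Request:
play_rows:
  deltas:
    - {"delta_pos": [-0.008,-0.003,0.05],"turn": [0,0.001,0],"gripper": 0}
    - {"delta_pos": [-0.008,-0.003,0.11],"turn": [0,0.001,0],"gripper": 0}
    - {"delta_pos": [-0.008,-0.003,0.17],"turn": [0,0.001,0],"gripper": 0}
    - {"delta_pos": [-0.008,-0.003,0.23],"turn": [0,0.001,0],"gripper": 0}
    - {"delta_pos": [-0.008,-0.003,0.29],"turn": [0,0.001,0],"gripper": 0}
    - {"delta_pos": [-0.008,-0.003,0.34],"turn": [0,0.001,0],"gripper": 0}
    - {"delta_pos": [-0.008,-0.003,0.37],"turn": [0,0.001,0],"gripper": 0}
    - {"delta_pos": [-0.008,-0.003,0.38],"turn": [0,0.001,0],"gripper": 0}

```text
time: 23.05
tcp_pos: [0.4819, -0.352, 0.0312]
eef_rot: [-0.002, 0.66, 0.751, -0.001]
force: [-0.7, -0.8, -2.0]
gripper_width: 0.0124
grip_force: 112.8
```

Request:
play_rows:
  deltas:
    - {"delta_pos": [0,0,0.003],"turn": [0,0,0],"gripper": 0}
    - {"delta_pos": [0,0,0.003],"turn": [0,0,0],"gripper": 0}

```text
time: 23.25
tcp_pos: [0.4829, -0.3535, 0.032]
eef_rot: [-0.0, 0.66, 0.751, -0.001]
force: [0.7, -0.7, -1.1]
gripper_width: 0.0132
grip_force: 112.8
```

```bash
python3 st.py
```

```text
23.25 [ 0.4829 -0.3535  0.032 ] F [ 0.7  -0.67 -1.1 ] T [-0.142  0.007  0.019]
tilt 0.03 lip [ 0.4578 -0.1602  0.0074] q [-0.63  0.52 -0.11  0.94 -0.    0.81]
```

Request:
play_rows:
  deltas:
    - {"delta_pos": [0,0,0.003],"turn": [0,0,0],"gripper": 0}
    - {"delta_pos": [0,0,0.006],"turn": [0,0,0],"gripper": 0}
    - {"delta_pos": [0,0,0.0075],"turn": [0,0,0],"gripper": 0}
    - {"delta_pos": [0,0,0.0075],"turn": [0,0,0],"gripper": 0}

```text
time: 23.65
tcp_pos: [0.4824, -0.3537, 0.0277]
eef_rot: [-0.001, 0.66, 0.751, -0.001]
force: [-0.4, 0.3, 0.2]
gripper_width: 0.0125
grip_force: 113.2
```

```bash
python3 st.py
```

```text
23.65 [ 0.4824 -0.3537  0.0277] F [-0.45  0.29  0.22] T [-0.083 -0.09  -0.001]
tilt -0.0 lip [ 0.4575 -0.1604  0.0032] q [-0.63  0.53 -0.11  0.93 -0.    0.81]
```

Request:
play_rows:
  deltas:
    - {"delta_pos": [0,0,0.0015],"turn": [0,0,0],"gripper": 0}
    - {"delta_pos": [0,0,0.0015],"turn": [0,0,0],"gripper": 0}

```text
time: 23.85
tcp_pos: [0.4825, -0.3539, 0.0275]
eef_rot: [-0.0, 0.66, 0.751, -0.001]
force: [-3.3, 0.6, 9.3]
gripper_width: 0.0126
grip_force: 114.7
```

```bash
python3 st.py
```

```text
23.85 [ 0.4825 -0.3539  0.0275] F [-3.28  0.57  9.28] T [0.386 0.517 0.022]
tilt 0.03 lip [ 0.4575 -0.1606  0.0029] q [-0.63  0.53 -0.11  0.93 -0.    0.81]
```

Request:
play_rows:
  deltas:
    - {"delta_pos": [0,0,0],"turn": [0,0,0],"gripper": 0.3}
    - {"delta_pos": [0,0,0],"turn": [0,0,0],"gripper": 0.5}
    - {"delta_pos": [0,0,0],"turn": [0,0,0],"gripper": 0.5}
    - {"delta_pos": [0,0,0],"turn": [0,0,0],"gripper": 0.5}
    - {"delta_pos": [0,0,0],"turn": [0,0,0],"gripper": 0.5}
  force: 30

```text
time: 24.35
tcp_pos: [0.4823, -0.3536, 0.0267]
eef_rot: [-0.001, 0.66, 0.751, -0.001]
force: [0.0, 0.1, 0.4]
gripper_width: 0.0427
grip_force: 0.0
```

Request:
play_rows:
  deltas:
    - {"delta_pos": [0,0,-0.06],"turn": [0,0,0],"gripper": 0.5}
    - {"delta_pos": [0,0,-0.14],"turn": [0,0,0],"gripper": 0.5}
    - {"delta_pos": [0,0,-0.22],"turn": [0,0,0],"gripper": 0.5}
    - {"delta_pos": [0,0,-0.3],"turn": [0,0,0],"gripper": 0.5}
    - {"delta_pos": [0,0,-0.36],"turn": [0,0,0],"gripper": 0.5}
    - {"delta_pos": [0,0,-0.4],"turn": [0,0,0],"gripper": 0.5}
    - {"delta_pos": [0,0,-0.4],"turn": [0,0,0],"gripper": 0.5}
    - {"delta_pos": [0,0,-0.4],"turn": [0,0,0],"gripper": 0.5}

```text
time: 25.15
tcp_pos: [0.4828, -0.3537, 0.2264]
eef_rot: [-0.001, 0.66, 0.751, -0.001]
force: [0.6, 0.3, -0.7]
gripper_width: 0.0426
grip_force: 0.0
```

```bash
python3 st.py; python3 - <<'E'
from h import *
c=ctrl.read_camera("top");a=c["img"];np.savez("top6.npz",**c)
x=cv2.resize(a[90:270,150:470],None,fx=2.2,fy=2.2,interpolation=cv2.INTER_CUBIC)
b=ctrl.read_camera("side")["img"][60:260,215:525]; y=cv2.resize(b,(704,None or 190),interpolation=cv2.INTER_AREA)
cv2.imwrite("pics/fin.png",np.vstack([x,y]));print(np.vstack([x,y]).shape)
E
```

```text
25.15 [ 0.4828 -0.3537  0.2264] F [ 0.63  0.31 -0.74] T [0.048 0.008 0.064]
tilt -0.0 lip [ 0.4578 -0.1603  0.2019] q [-0.63  0.43  0.25  1.39 -0.    0.81]
(586, 704, 3)
```

View pics/fin.png

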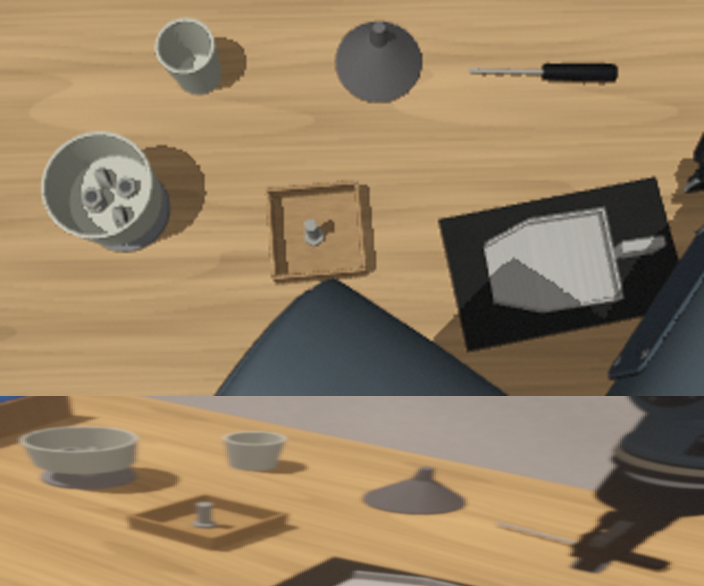

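The final picture shows the empty tray flat on its mat at (550,260) and the bolt standing in the box at (313,232). The nuts are in the tub at around (105,195), with none visible on the table. The cup, funnel and screwdriver are undisturbed.

```bash
python3 -c "
from bench import ctrl
print(ctrl.hand_in())"
```

```text
the job is handed in; nothing more can be done
None
```

The job is handed in at about 25 s: the bolt stands in the box, the tray was emptied into the tub and is back flat on its mat, and the cup, funnel and screwdriver were left alone. In the last picture I could make out four nuts in the tub for certain; the fifth looks to be in the same cluster, with none on the table or in the tray.

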